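Trace the touch slider

ROBOT

A 7-joint arm with a two-finger parallel gripper is mounted at the origin on the work surface. World frame = base frame: x ahead of the robot, y to its left, z up, the work surface at z = 0. Lengths are in m, angles in rad, forces in N, time in s.
With the tool pointing down it reaches from about 0.35 to 0.9 m from the base axis. Payload 8.1 kg.
Tool frame: the origin (TCP) lies between the finger pads; the fingertips stand 17 mm ahead of it and the grasp point (between the pads) lies 2 mm behind it; z points along the fingers, y is the line along which they close (so a half turn about z gives the same grasp; the last joint's range is limited). The gripper opens to 85 mm and grips with 20 to 120 N. Pads are 22 mm wide; open, the fingers measure 114 mm over their backs; the gripper's body (76 mm by 85 mm) begins 54 mm behind the grasp point. The pads swing forward as they close: fully open they stand 13 mm farther back than shut.
Start: joints at [-0.103, 0.434, 0.025, 1.573, -0.012, 1.134, -0.075], TCP at [0.625, -0, 0.248] pointing down, gripper open.
Joint ranges: [-2.62, 2.62], [-0.44, 2.09], [-1.27, 1.32], [0.08, 2.57], [-1.32, 4.46], [0.12, 2], [-2.74, 2.74]. Speed limits (rad/s): [2.22, 2.22, 3.01, 3.01, 3.14, 3.14, 3.14].

INTERFACE

Orientations are given as [roll, pitch, yaw] about the fixed x, y, z axes, in that order (R = Rz(yaw) Ry(pitch) Rx(roll)).
In Python, from bench import robot gives the robot as it stands.
- The arm moves only by the tool arm_command, never from a script. Its argument "motion" is a list that holds one entry, the list of rows, each a list of 7 numbers: the shift along the tool's x, y, z in units of 50 mm (1.0 is 50 mm), then the turn, a rotation vector about the tool's x, y, z in units of 5 degrees (1.0 is 5 degrees), then the closure, from 0 (fully open) to 1 (shut). A call has exactly 10 rows; each row is the pose to reach, as a shift and turn from the pose commanded when the call began, along the tool's axes at that moment; what a row does not reach only later rows make up. A row lasts 1/8 s, in which the tool goes at most 62.5 mm and 10.7 degrees, less where a joint would pass 70% of its speed; a pose out of reach is approached as far as the arm can. A call with a gripper value outside its range is refused whole. The fingers move at their own pace and stop on an object; the grip force is fixed at half the most. Time passes only in rows, so rows that repeat a pose let the fingers close, or fill a call up. It gives the time, the measured TCP pose, the force, the opening and the grip force at its end, in the units of the state.
- robot.sense(): the state, without advancing time (a new reading comes with each control period).
- robot.grab_frame(name): name is "scene" or "side" or "wrist"; returns the picture (400x640x3 uint8, blue, green, red); there is no depth.
- robot.camera_model(name): a dict with "fovy" (degrees; the focal length in pixels is half the picture's height over the tangent of half this angle, whatever the lens; pixels are square), "cx", "cy" (the principal point, pixels), "T" (4x4, takes a point from camera to world coordinates). Camera axes: x right, y down, z forward; pixel columns grow to the right and rows downward; lengths in m; the calibration is good to about 2 mm. The wrist camera is an equidistant fisheye: a pixel r from the principal point sees the ray r / f radians off the axis. A picture is of the moment at which its call begins: read the wrist's pose just before it. camera_model takes no time and is no camera call; for the wrist camera it gives the pose at the moment of the call.
- robot.close_job(): hands the job in; it is judged then, once.
The state is a dict: "time_s": time; "qpos": joint angles; "joint_vel": joint speeds; "tau": joint torques, N m; "tcp_pos": TCP position; "tool_rot": TCP orientation; "wrist_force": force on the tool from outside, world axes, zero at the start; "wrist_torque": the same for the moment, N m; "finger_gap": finger opening in m; "gripper_force": force on a finger pad.
Only numpy, scipy, OpenCV 4.12 (cv2) and the standard library are available. Lean on these libraries where they do the work, as an engineer would, in place of code of your own. Each camera call takes 0.05 s, during which the arm holds its last target. There are 200 camera calls.

TASK

Check the touch slider on the blue test board: put a fingertip on the green pad and run it lightly along the curved black strip, over every copper pad in turn, to the red pad, keeping the sprung strip pressed part of the way down all along: do not lift off between green and red, and do not push it down to its stop. Finish with the fingertip still resting on the red pad, the strip partly pressed, and hold it there. Do not pick up, shift or tip the board or anything else.

Things in the scene. Friction and masses are not known exactly. Their poses are not given: they have to be found in the camera images.
- board: touch-slider test board, loose, 1 kg: blue base plate 260 (x) x 150 (y) x 10 mm, origin at the centre of its underside, z up; it may lie turned any way round. Over it, on springs, one black S-shaped strip, 36 mm wide, top 30 mm above the table, carries six round pads. Pad centres in the board's x, y (mm): (-88, -0), (-54, -17), (-16, -10), (16, 10), (54, 17), (88, 0)
- strip (a joint): how far the sprung strip, with all its pads, is pushed straight down, in m: 0 untouched, 0.012 at its bottom stop. It springs back. It starts to sink at about 0.7 N, sinks 1.7 mm more per newton, and meets its stop at about 8 N
- pad1: touch pad, green: the first pad. Round, 18 mm across, a very flat dome 1.5 mm above the strip's top; origin at its crown (31.5 mm above the table when untouched), z up. Neighbouring pads are 39 mm apart along the strip
- pad2: touch pad, copper: number 2 in the row counted from the green one. Round, 18 mm across, a very flat dome 1.5 mm above the strip's top; origin at its crown (31.5 mm above the table when untouched), z up. Neighbouring pads are 39 mm apart along the strip
- pad3: touch pad, copper: number 3 in the row counted from the green one. Round, 18 mm across, a very flat dome 1.5 mm above the strip's top; origin at its crown (31.5 mm above the table when untouched), z up. Neighbouring pads are 39 mm apart along the strip
- pad4: touch pad, copper: number 4 in the row counted from the green one. Round, 18 mm across, a very flat dome 1.5 mm above the strip's top; origin at its crown (31.5 mm above the table when untouched), z up. Neighbouring pads are 39 mm apart along the strip
- pad5: touch pad, copper: number 5 in the row counted from the green one. Round, 18 mm across, a very flat dome 1.5 mm above the strip's top; origin at its crown (31.5 mm above the table when untouched), z up. Neighbouring pads are 39 mm apart along the strip
- pad6: touch pad, red: the last pad. Round, 18 mm across, a very flat dome 1.5 mm above the strip's top; origin at its crown (31.5 mm above the table when untouched), z up. Neighbouring pads are 39 mm apart along the strip
- standoff: brass standoff, cylinder 16 mm across, 30 mm tall, standing loose on the board; not to be moved; origin at the centre of its underside
- spool: small yellow plastic spool, 30 mm across, 22 mm tall, standing loose on the board; not to be moved; origin at the centre of its underside
- mouse: black computer mouse, about 105 x 60 x 34 mm, on the table; not to be moved; origin at the centre of its underside
- driver: screwdriver lying on the table, origin near its middle, along its x axis; not to be moved
- jar: jar with white cap, 56 mm across, 65 mm tall; not to be moved; origin at the centre of its underside
- redbin: small red parts bin, 100 x 80 x 50 mm; not to be moved; origin at the centre of its underside
- breadboard: white breadboard 55 x 165 x 9 mm, with two LEDs up to 22 mm high; not to be moved; origin at the centre of its underside

How it is judged:
On the way, in this order (a step that is already met when the one before it is completed fails the run):
1. a fingertip touches the green pad and neither pad next to it (contact force between the fingers and pad1 above 0.3 N and not (contact force between the fingers and pad2 above 0.3 N)), for 0.05 s.
2. a fingertip touches copper pad 2 and neither pad next to it (contact force between the fingers and pad2 above 0.3 N and not (contact force between the fingers and pad1 above 0.3 N) and not (contact force between the fingers and pad3 above 0.3 N)), for 0.05 s.
3. a fingertip touches copper pad 3 and neither pad next to it (contact force between the fingers and pad3 above 0.3 N and not (contact force between the fingers and pad2 above 0.3 N) and not (contact force between the fingers and pad4 above 0.3 N)), for 0.05 s.
4. a fingertip touches copper pad 4 and neither pad next to it (contact force between the fingers and pad4 above 0.3 N and not (contact force between the fingers and pad3 above 0.3 N) and not (contact force between the fingers and pad5 above 0.3 N)), for 0.05 s.
5. a fingertip touches copper pad 5 and neither pad next to it (contact force between the fingers and pad5 above 0.3 N and not (contact force between the fingers and pad4 above 0.3 N) and not (contact force between the fingers and pad6 above 0.3 N)), for 0.05 s.
6. a fingertip touches the red pad, the last and neither pad next to it (contact force between the fingers and pad6 above 0.3 N and not (contact force between the fingers and pad5 above 0.3 N)), for 0.05 s.
At the end, for the whole second after the job is handed in: a fingertip rests on the red pad with more than 0.3 N and is clear of the copper pad before it; the strip is still and pressed 0.5 to 11 mm down; the board (tilt under 0.05 rad) and every other loose thing are within 20 mm of where they began (all of step 6 and value of joint strip between 0.0005 and 0.011 m and velocity of joint strip below 0.01 m/s and distance of each of board, standoff, spool, mouse, driver, jar, redbin, breadboard from where it was at the start of the episode below 0.02 m and angle between board's own z axis and vertical below 0.05 rad); the arm keeps its last pose, push and grip.
It fails at once if the board is pushed or lifted more than 20 mm from its place, or tipped (distance of board from where it was at the start of the episode above 0.02 m or angle between board's own z axis and vertical above 0.05 rad).
It fails at once if something else is moved more than 20 mm (distance of any of standoff, spool, mouse, driver, jar, redbin, breadboard from where it was at the start of the episode above 0.02 m).
It fails at once if the strip is pressed down to its stop (more than 11 mm) (value of joint strip above 0.011 m).
It fails at once if the fingertips are low over a copper pad (grasp point within 20 mm sideways and 45 mm above it) with the strip not pressed: the finger was lifted, or came down in the middle of the row (not (value of joint strip above 0.0005 m) and ((horizontal distance between the grasp point and pad2 below 0.02 m and z of the grasp point in the frame of pad2 below 0.045 m) or (horizontal distance between the grasp point and pad3 below 0.02 m and z of the grasp point in the frame of pad3 below 0.045 m) or (horizontal distance between the grasp point and pad4 below 0.02 m and z of the grasp point in the frame of pad4 below 0.045 m) or (horizontal distance between the grasp point and pad5 below 0.02 m and z of the grasp point in the frame of pad5 below 0.045 m))).
It also fails if it takes over 45 s, if anything falls off the work surface, if the arm or the gripper's body presses on something with over 40 N, if the wrist force passes 120 N, or if a joint passes its speed limit or range.

## Working session

There is one attempt and no reset: what is moved stays moved. The work goes in short steps, Python scripts to look and compute and a tool call to move; the robot and the scene stay as the last step left them, time stands still between calls to the robot, and variables do not carry over. Pictures are saved under pics/ and viewed, at most 10 in all, crops included, and the job is handed in when it is done.

Besides the shell and the picture viewer there is one more tool, called after "Emit:" by a JSON object that holds its "method" and its "body". arm_command: Moves the arm, as the interface text tells. Its arguments: {"type":"object","properties":{"motion":{"type":"array"}},"required":["motion"]}

```bash
mkdir -p pics
python3 - <<'E'
from bench import robot
import cv2,numpy as np
s=robot.sense(); print(s)
a=robot.grab_frame("scene"); b=robot.grab_frame("side")
cv2.imwrite("pics/a.png",a); cv2.imwrite("pics/b.png",b)
for n in("scene","side"):
    print(n,robot.camera_model(n))
E
```

```text
{'time_s': 0.0, 'qpos': array([-0.10258629,  0.43523646,  0.02495215,  1.57411601, -0.01159474,
        1.13401114, -0.07514588]), 'joint_vel': array([ 0.00049401, -0.00033514,  0.00065119, -0.00120809,  0.00088544,
        0.00214492, -0.00143972]), 'tau': array([ 8.97134169e-05, -6.70461059e+01,  1.02531374e+00, -3.16203833e+01,
        1.55155628e-02,  1.25530543e-02, -1.11555586e-06]), 'tcp_pos': array([ 6.24505643e-01, -5.39554970e-05,  2.47510029e-01]), 'tool_rot': array([-3.13997285e+00,  1.43403085e-04,  1.57068797e+00]), 'wrist_force': array([ 0.75414152, -0.47997018,  0.92432248]), 'wrist_torque': array([0.01268164, 0.03737073, 0.00424169]), 'gripper_force': 0.0, 'finger_gap': 0.08534252955863288}
scene {'fovy': 51.9534169276798, 'cx': 315.86730447701507, 'cy': 203.0817198305189, 'T': array([[-0.38922105,  0.69065425, -0.60951102,  1.24240357],
       [ 0.92109601,  0.28503298, -0.26521377,  0.24302089],
       [-0.00944027, -0.66464495, -0.74709971,  0.90706994],
       [ 0.        ,  0.        ,  0.        ,  1.        ]])}
side {'fovy': 51.975254020183726, 'cx': 316.08990996882045, 'cy': 207.12405438900237, 'T': array([[ 0.99842925, -0.03742494,  0.04169419,  0.49432355],
       [-0.05598294, -0.63687807,  0.76892928, -1.02685843],
       [-0.00222302, -0.77005565, -0.63797285,  0.90242657],
       [ 0.        ,  0.        ,  0.        ,  1.        ]])}
```

View pics/a.png

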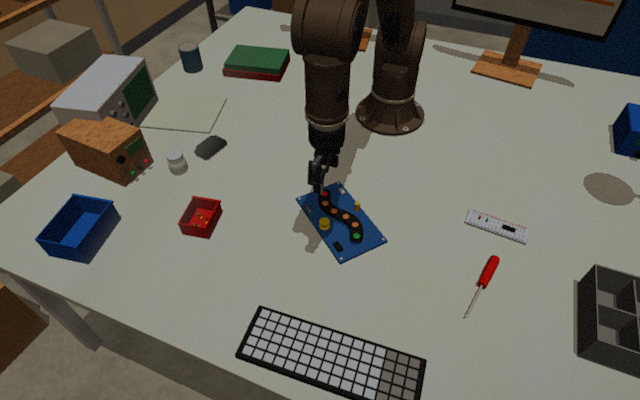

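View pics/b.png

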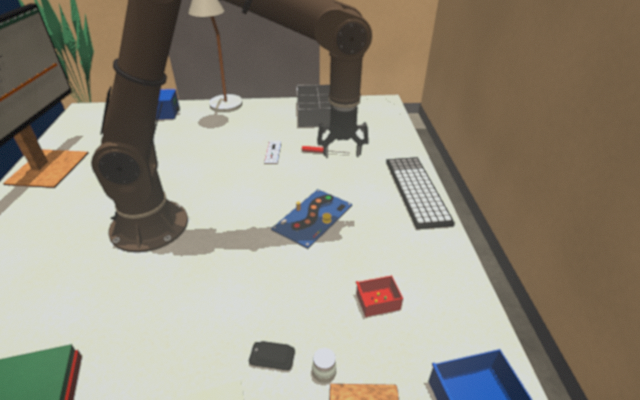

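The scene picture shows the board at about (340,222): green pad near (356,236), red near (325,194), spool at (324,224) and standoff at (357,206). In the side picture, green is at (328,198) and red at (296,226). Next I'll measure the pads.

```bash
cat > h.py <<'E'
import cv2,numpy as np
from bench import robot
def ray(m,uv):
    f=200/np.tan(np.radians(m["fovy"]/2)); T=m["T"]
    d=np.array([(uv[0]-m["cx"])/f,(uv[1]-m["cy"])/f,1.]); return T[:3,3],T[:3,:3]@d
def onz(m,uv,z):
    o,d=ray(m,uv); return (o+d*(z-o[2])/d[2])[:2]
PADS=np.array([(-88,0),(-54,-17),(-16,-10),(16,10),(54,17),(88,0)])/1000.
def fit(P,Q): # rigid 2D, P->Q
    p,q=P.mean(0),Q.mean(0); a=P-p;b=Q-q
    th=np.arctan2((a[:,0]*b[:,1]-a[:,1]*b[:,0]).sum(),(a*b).sum())
    R=np.array([[np.cos(th),-np.sin(th)],[np.sin(th),np.cos(th)]]); return R,q-R@p,th
E
python3 - <<'E'
from h import *
box={"scene":(285,170,110,100),"side":(262,180,100,75)}
out=[]
for n,p in(("scene","a"),("side","b")):
    im=cv2.imread(f"pics/{p}.png"); x,y,w,h=box[n]; c=im[y:y+h,x:x+w]
    out.append(cv2.resize(c,(400,int(400*h/w)),interpolation=cv2.INTER_CUBIC))
    hsv=cv2.cvtColor(c,cv2.COLOR_BGR2HSV); H,S,V=cv2.split(hsv)
    m=robot.camera_model(n)
    for nm,k in(("green",(H>40)&(H<85)),("redcop",(H<16)|(H>172)),("yel",(H>=17)&(H<33))):
        k=(k&(S>110)&(V>70)).astype(np.uint8)
        N,L,st,ce=cv2.connectedComponentsWithStats(k)
        for i in range(1,N):
            if st[i,4]>8:
                uv=ce[i]+[x,y]; print(n,nm,st[i,4],uv.round(1),hsv[L==i].mean(0).round(),onz(m,uv,.0312).round(4))
hh=max(o.shape[0] for o in out)
cv2.imwrite("pics/c.png",np.hstack([cv2.copyMakeBorder(o,0,hh-o.shape[0],0,0,cv2.BORDER_CONSTANT) for o in out]))
E
```

```text
scene green 31 [356.  235.4] [ 65. 190. 104.] [0.5933 0.076 ]
scene redcop 20 [324.3 193.2] [ 10. 236.  97.] [ 0.4827 -0.0603]
scene redcop 22 [324.7 202.8] [ 10. 189.  97.] [ 0.5173 -0.0449]
scene redcop 24 [333.5 210.8] [ 10. 188.  97.] [ 0.5358 -0.0108]
scene redcop 31 [345.6 215.7] [ 12. 172. 128.] [0.5394 0.0267]
scene redcop 31 [355. 224.] [ 12. 170. 131.] [0.5575 0.0606]
scene yel 38 [356.7 205.5] [ 21. 195. 107.] [0.4921 0.0429]
scene yel 112 [323.9 223.2] [ 23. 232. 103.] [ 0.5873 -0.0188]
side green 11 [328. 197.] [ 64. 131. 149.] [0.5951 0.0752]
side redcop 18 [318.  200.3] [ 11. 129. 172.] [0.5598 0.0589]
side redcop 20 [313.2 206.4] [ 10. 133. 176.] [0.542  0.0273]
side redcop 11 [312.4 214.1] [  9. 123. 145.] [ 0.5371 -0.0116]
side redcop 10 [307.2 221. ] [  9. 125. 146.] [ 0.519  -0.0446]
side redcop 16 [296.5 224.8] [  2. 136. 139.] [ 0.4845 -0.0605]
side yel 12 [297.9 204.2] [ 20. 129. 168.] [0.4912 0.0419]
side yel 63 [326.3 218. ] [ 22. 150. 152.] [ 0.5809 -0.0336]
```

View pics/c.png

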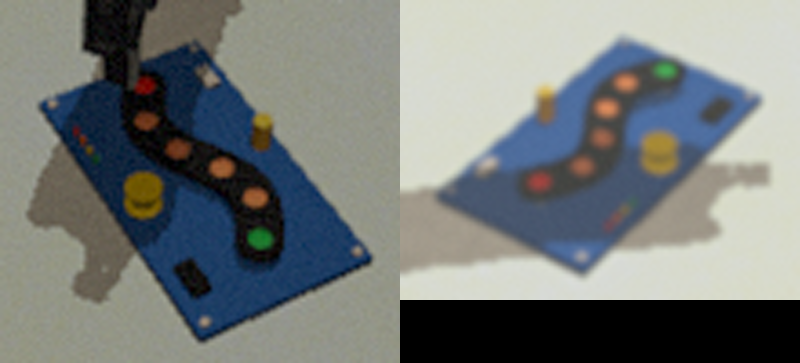

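The crop confirms the order green, four coppers, red in both views, and the two views agree to about 2 mm. I'll fit the board pose.

Run:
```python
from h import *
A=np.array([(.5933,.0760),(.5575,.0606),(.5394,.0267),(.5358,-.0108),(.5173,-.0449),(.4827,-.0603)])
B=np.array([(.5951,.0752),(.5598,.0589),(.542,.0273),(.5371,-.0116),(.519,-.0446),(.4845,-.0605)])
Q=(A+B)/2; R,t,th=fit(PADS,Q); W=PADS@R.T+t
print(th,t,((W-Q)*1000).round(1)); np.save("W.npy",W); print(W.round(4))
s=robot.sense(); d=W-s["tcp_pos"][:2]
print("x,y units",(d[:,::-1]/.05).round(3), "steps",(np.diff(W,axis=0)[:,::-1]/.05).round(3))
```

```text
-2.2508600013992153 [0.538625   0.00766667] [[-0.2  0.5]
 [ 0.7  0.6]
 [ 0.2 -0.6]
 [-0.1  0.1]
 [-0.3 -0.3]
 [-0.3 -0.4]]
[[ 0.594   0.0761]
 [ 0.5594  0.0603]
 [ 0.5409  0.0264]
 [ 0.5363 -0.0111]
 [ 0.5179 -0.045 ]
 [ 0.4833 -0.0608]]
x,y units [[ 1.523 -0.612]
 [ 1.208 -1.304]
 [ 0.529 -1.673]
 [-0.22  -1.764]
 [-0.899 -2.133]
 [-1.214 -2.825]] steps [[-0.315 -0.692]
 [-0.679 -0.369]
 [-0.749 -0.091]
 [-0.679 -0.369]
 [-0.315 -0.692]]
```

Emit:
{"method": "arm_command", "body": {"motion": [[[0.4,-0.2,0.5,0,0,0,1],[0.8,-0.4,1,0,0,0,1],[1.2,-0.6,1.5,0,0,0,1],[1.52,-0.61,2,0,0,0,1],[1.52,-0.61,2.5,0,0,0,1],[1.52,-0.61,2.8,0,0,0,1],[1.52,-0.61,3,0,0,0,1],[1.52,-0.61,3,0,0,0,1],[1.52,-0.61,3,0,0,0,1],[1.52,-0.61,3,0,0,0,1]]]}}

```text
time_s: 1.35
tcp_pos: [0.595, 0.076, 0.0991]
tool_rot: [3.14, -0.0, 1.571]
wrist_force: [-0.0, 0.3, -0.3]
finger_gap: 0.0001
gripper_force: 0.0
```

Run:
```python
from h import *
m=robot.camera_model("wrist");s=robot.sense(); print(s["time_s"],s["tcp_pos"],s["tool_rot"],s["wrist_force"],s["finger_gap"]); print(m)
w=robot.grab_frame("wrist"); a=robot.grab_frame("side"); F=[]
cv2.imwrite("pics/d.png",np.hstack([cv2.resize(w,(480,300)),cv2.resize(a[120:260,250:390],(300,300))]))
print(robot.sense()["wrist_force"])
```

```text
1.35 [0.59500054 0.07597569 0.09908899] [ 3.14029302e+00 -2.49337170e-04  1.57055858e+00] [-0.01040921  0.3043369  -0.33595749] 5.944568599596093e-05
{'fovy': 65.70646984690485, 'cx': 315.06735050745533, 'cy': 200.01270882514586, 'T': array([[ 9.99999566e-01, -4.61863112e-04,  8.09200387e-04,
         5.95869151e-01],
       [-2.00568570e-04, -9.54837732e-01, -2.97127691e-01,
         1.52046054e-01],
       [ 9.09887383e-04,  2.97127400e-01, -9.54837410e-01,
         2.24894342e-01],
       [ 0.00000000e+00,  0.00000000e+00,  0.00000000e+00,
         1.00000000e+00]])}
[ 0.36784523  0.02513936 -0.45736398]
```

View pics/d.png

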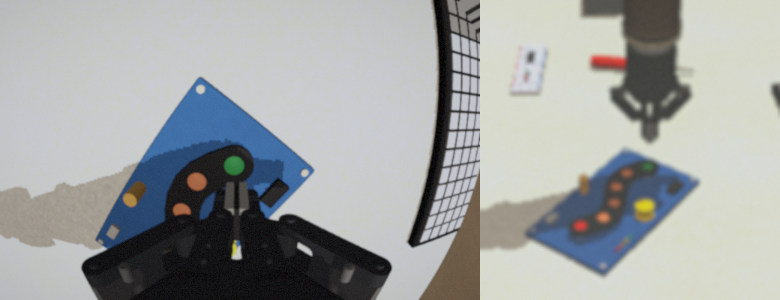

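The wrist picture shows the closed tips just beside the green pad, near (234,165) in the resized view. I'll descend to just above contact.

Emit:
{"method": "arm_command", "body": {"motion": [[[0,-0.02,0.2,0,0,0,1],[0,-0.02,0.4,0,0,0,1],[0,-0.02,0.55,0,0,0,1],[0,-0.02,0.65,0,0,0,1],[0,-0.02,0.72,0,0,0,1],[0,-0.02,0.78,0,0,0,1],[0,-0.02,0.84,0,0,0,1],[0,-0.02,0.9,0,0,0,1],[0,-0.02,0.9,0,0,0,1],[0,-0.02,0.9,0,0,0,1]]]}}

```text
time_s: 2.7
tcp_pos: [0.5936, 0.076, 0.0534]
tool_rot: [3.141, -0.0, 1.571]
wrist_force: [0.1, -0.4, 0.1]
finger_gap: -0.0003
gripper_force: 0.0
```

Emit:
{"method": "arm_command", "body": {"motion": [[[0,0,0.02,0,0,0,1],[0,0,0.04,0,0,0,1],[0,0,0.06,0,0,0,1],[0,0,0.08,0,0,0,1],[0,0,0.1,0,0,0,1],[0,0,0.12,0,0,0,1],[0,0,0.14,0,0,0,1],[0,0,0.14,0,0,0,1],[0,0,0.14,0,0,0,1],[0,0,0.14,0,0,0,1]]]}}

```text
time_s: 3.95
tcp_pos: [0.5935, 0.076, 0.0464]
tool_rot: [3.142, 0.0, 1.571]
wrist_force: [-0.3, -0.1, 2.5]
finger_gap: -0.0002
gripper_force: 1.0
```

Emit:
{"method": "arm_command", "body": {"motion": [[[0,0,0.02,0,0,0,1],[0,0,0.04,0,0,0,1],[0,0,0.06,0,0,0,1],[0,0,0.06,0,0,0,1],[0,0,0.06,0,0,0,1],[0,0,0.06,0,0,0,1],[0,0,0.06,0,0,0,1],[0,0,0.06,0,0,0,1],[0,0,0.06,0,0,0,1],[0,0,0.06,0,0,0,1]]]}}

```text
time_s: 5.2
tcp_pos: [0.5936, 0.076, 0.0433]
tool_rot: [3.141, 0.0, 1.571]
wrist_force: [-1.0, 0.0, 3.1]
finger_gap: 0.0002
gripper_force: 1.9
```

Run:
```python
from h import *
F=[]
for i in range(4): robot.grab_frame("wrist"); F.append(robot.sense()["wrist_force"])
print(np.mean(F,0),robot.sense()["tcp_pos"])
```

```text
[-0.35392868 -0.1900527   4.03642588] [0.59355148 0.07597687 0.04332702]
```

Pressed about 5.5 mm with roughly 4 N. Now I slide to pad 2.

Emit:
{"method": "arm_command", "body": {"motion": [[[-0.03,-0.08,0,0,0,0,1],[-0.06,-0.17,0,0,0,0,1],[-0.1,-0.26,0,0,0,0,1],[-0.13,-0.35,0,0,0,0,1],[-0.17,-0.43,0,0,0,0,1],[-0.21,-0.52,0,0,0,0,1],[-0.26,-0.61,0,0,0,0,1],[-0.31,-0.69,0,0,0,0,1],[-0.31,-0.69,0,0,0,0,1],[-0.31,-0.69,0,0,0,0,1]]]}}

```text
time_s: 6.65
tcp_pos: [0.5582, 0.06, 0.0431]
tool_rot: [-3.14, 0.001, 1.57]
wrist_force: [0.4, -1.1, 3.9]
finger_gap: -0.0003
gripper_force: 2.0
```

```bash
cat > chk.py <<'E'
from h import *
p=robot.sense()["tcp_pos"]; F=[]
for i in range(3): sc=robot.grab_frame("side"); F.append(robot.sense()["wrist_force"])
print(np.mean(F,0).round(2),p.round(4)); m=robot.camera_model("side")
c=sc[180:255,262:362]; H,S,V=cv2.split(cv2.cvtColor(c,cv2.COLOR_BGR2HSV))
for nm,k in(("g",(H>40)&(H<85)),("rc",(H<16)|(H>172))):
    N,L,st,ce=cv2.connectedComponentsWithStats((k&(S>110)&(V>70)).astype(np.uint8))
    for i in range(1,N):
        if st[i,4]>8: print(nm,st[i,4],onz(m,ce[i]+[262,180],.026).round(4))
W=np.load("W.npy"); print("to pads",((W-p[:2])[:,::-1]/.05).round(2).tolist())
E
python3 chk.py
```

```text
[-1.2  -0.79  4.39] [0.5582 0.06   0.0431]
g 13 [0.5952 0.0753]
rc 10 [0.5417 0.0255]
rc 12 [ 0.5369 -0.0139]
rc 20 [ 0.519  -0.0455]
rc 26 [ 0.4843 -0.0606]
to pads [[0.32, 0.71], [0.01, 0.02], [-0.67, -0.35], [-1.42, -0.44], [-2.1, -0.81], [-2.42, -1.5]]
```

The board has not moved. On to pad 3.

Emit:
{"method": "arm_command", "body": {"motion": [[[-0.07,-0.06,0,0,0,0,1],[-0.15,-0.11,0,0,0,0,1],[-0.23,-0.16,0,0,0,0,1],[-0.32,-0.21,0,0,0,0,1],[-0.4,-0.25,0,0,0,0,1],[-0.49,-0.29,0,0,0,0,1],[-0.58,-0.32,0,0,0,0,1],[-0.67,-0.35,0,0,0,0,1],[-0.67,-0.35,0,0,0,0,1],[-0.67,-0.35,0,0,0,0,1]]]}}

```text
time_s: 8.05
tcp_pos: [0.5412, 0.0261, 0.0432]
tool_rot: [-3.141, 0.001, 1.57]
wrist_force: [-0.4, -2.0, 3.6]
finger_gap: -0.0002
gripper_force: 2.0
```

```bash
python3 chk.py
```

```text
[-0.2  -2.95  3.76] [0.5412 0.0261 0.0432]
g 12 [0.5947 0.0758]
rc 11 [0.5629 0.0596]
rc 14 [ 0.5365 -0.013 ]
rc 15 [ 0.5186 -0.0461]
rc 20 [ 0.4843 -0.063 ]
to pads [[1.0, 1.06], [0.69, 0.36], [0.01, -0.01], [-0.74, -0.1], [-1.42, -0.47], [-1.74, -1.16]]
```

Emit:
{"method": "arm_command", "body": {"motion": [[[-0.09,-0.01,0,0,0,0,1],[-0.18,-0.02,0,0,0,0,1],[-0.27,-0.03,0,0,0,0,1],[-0.37,-0.05,0,0,0,0,1],[-0.46,-0.06,0,0,0,0,1],[-0.56,-0.07,0,0,0,0,1],[-0.65,-0.08,0,0,0,0,1],[-0.75,-0.1,0,0,0,0,1],[-0.75,-0.1,0,0,0,0,1],[-0.75,-0.1,0,0,0,0,1]]]}}

```text
time_s: 9.45
tcp_pos: [0.5364, -0.0115, 0.0433]
tool_rot: [-3.141, 0.001, 1.57]
wrist_force: [0.8, -1.7, 4.4]
finger_gap: 0.0004
gripper_force: 1.9
```

```bash
python3 chk.py
```

```text
[ 0.16 -3.16  3.99] [ 0.5364 -0.0115  0.0433]
rc 15 [ 0.5184 -0.0464]
rc 18 [ 0.4843 -0.0622]
to pads [[1.75, 1.15], [1.44, 0.46], [0.76, 0.09], [0.01, -0.0], [-0.67, -0.37], [-0.98, -1.06]]
```

Emit:
{"method": "arm_command", "body": {"motion": [[[-0.09,-0.03,0,0,0,0,1],[-0.18,-0.06,0,0,0,0,1],[-0.27,-0.09,0,0,0,0,1],[-0.36,-0.13,0,0,0,0,1],[-0.45,-0.18,0,0,0,0,1],[-0.53,-0.23,0,0,0,0,1],[-0.61,-0.3,0,0,0,0,1],[-0.68,-0.37,0,0,0,0,1],[-0.68,-0.37,0,0,0,0,1],[-0.68,-0.37,0,0,0,0,1]]]}}

```text
time_s: 10.85
tcp_pos: [0.5175, -0.0453, 0.0432]
tool_rot: [-3.141, 0.001, 1.57]
wrist_force: [0.5, -2.7, 3.0]
finger_gap: -0.0001
gripper_force: 2.0
```

```bash
python3 chk.py
```

```text
[-0.6  -2.79  4.15] [ 0.5175 -0.0453  0.0432]
rc 14 [ 0.5401 -0.0128]
rc 19 [ 0.484  -0.0626]
to pads [[2.43, 1.53], [2.11, 0.84], [1.43, 0.47], [0.68, 0.38], [0.01, 0.01], [-0.31, -0.68]]
```

Emit:
{"method": "arm_command", "body": {"motion": [[[-0.05,-0.08,0,0,0,0,1],[-0.1,-0.16,0,0,0,0,1],[-0.15,-0.25,0,0,0,0,1],[-0.19,-0.34,0,0,0,0,1],[-0.23,-0.42,0,0,0,0,1],[-0.26,-0.51,0,0,0,0,1],[-0.29,-0.6,0,0,0,0,1],[-0.32,-0.68,0,0,0,0,1],[-0.32,-0.68,0,0,0,0,1],[-0.32,-0.68,0,0,0,0,1]]]}}

```text
time_s: 12.25
tcp_pos: [0.4832, -0.0608, 0.0431]
tool_rot: [-3.14, 0.0, 1.57]
wrist_force: [-0.4, -0.8, 3.9]
finger_gap: 0.0004
gripper_force: 2.0
```

```bash
python3 chk.py
python3 - <<'E'
from h import *
w=robot.grab_frame("wrist"); a=robot.grab_frame("scene"); b=robot.grab_frame("side")
cv2.imwrite("pics/e.png",np.hstack([cv2.resize(w,(480,300)),np.vstack([cv2.resize(x,(150,150)) for x in (a[160:280,280:400],b[170:260,260:360])])]))
E
```

```text
[-0.34 -1.3   4.61] [ 0.4832 -0.0608  0.0431]
g 12 [0.5947 0.0758]
rc 16 [0.5598 0.0591]
rc 21 [ 0.5371 -0.0123]
rc 21 [ 0.5187 -0.0458]
to pads [[2.74, 2.21], [2.42, 1.52], [1.74, 1.15], [0.99, 1.06], [0.32, 0.69], [0.0, 0.0]]
```

View pics/e.png

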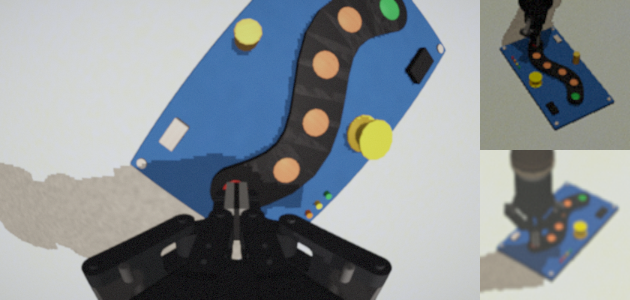

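The wrist picture shows the tips on the red pad at (235,183), clear of the copper pad at (287,169), with the board, spool and standoff in place. I'm handing in.

```bash
python3 -c "
from bench import robot
print(robot.close_job())"
```

```text
the job is handed in; nothing more can be done
None
```

The fingertip ran from the green pad over all four copper pads to the red one in one sweep, at about 4 N (strip about 5.5 mm down at each pad), and is holding on red; the job is handed in at about 12.5 s, with no verdict returned.

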